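Put the mixed-up examination lenses back on their own rests

TASK

Three or all four of the examination lenses have been put back on the wrong rests: move them so that each lens stands upright in the middle of the rest of its own colour, one lens to a rest. Use the black spare rest to park a lens on the way and leave it empty at the end. The optics are delicate: never lay a lens on the table, and set each one down rather than dropping it.

Things in the scene. Friction and masses are not known exactly. Their poses are not given: they have to be found in the camera images.
- lens_red: Hand-held condensing lens with a red grip ring: an upright cylinder 42 mm in diameter, 30 mm high (a black bezel and a small clear glass dome in the middle of the top reach 34 mm), about 60 g, hard and rigid. It looks the same from every side and may be gripped across the ring at any yaw. Origin: centre of the underside, z up. At the start it stands upright on one of the four coloured rests, within about 9 mm of that rest's centre, not always the one of its own colour.
- lens_yellow: Hand-held condensing lens with a yellow grip ring: an upright cylinder 42 mm in diameter, 30 mm high (a black bezel and a small clear glass dome in the middle of the top reach 34 mm), about 60 g, hard and rigid. It looks the same from every side and may be gripped across the ring at any yaw. Origin: centre of the underside, z up. At the start it stands upright on one of the four coloured rests, within about 9 mm of that rest's centre, not always the one of its own colour.
- lens_green: Hand-held condensing lens with a green grip ring: an upright cylinder 42 mm in diameter, 30 mm high (a black bezel and a small clear glass dome in the middle of the top reach 34 mm), about 60 g, hard and rigid. It looks the same from every side and may be gripped across the ring at any yaw. Origin: centre of the underside, z up. At the start it stands upright on one of the four coloured rests, within about 9 mm of that rest's centre, not always the one of its own colour.
- lens_blue: Hand-held condensing lens with a blue grip ring: an upright cylinder 42 mm in diameter, 30 mm high (a black bezel and a small clear glass dome in the middle of the top reach 34 mm), about 60 g, hard and rigid. It looks the same from every side and may be gripped across the ring at any yaw. Origin: centre of the underside, z up. At the start it stands upright on one of the four coloured rests, within about 9 mm of that rest's centre, not always the one of its own colour.
- rest_red: Fixed lens rest with a red pad: the home of the red lens. White square base 84 x 84 mm, flat pad 76 x 76 mm without a rim; the pad's top is 18 mm above the table. Origin: centre of the underside, on the table; z up, x and y along its sides. It cannot be moved.
- rest_yellow: Fixed lens rest with a yellow pad: the home of the yellow lens. White square base 84 x 84 mm, flat pad 76 x 76 mm without a rim; the pad's top is 18 mm above the table. Origin: centre of the underside, on the table; z up, x and y along its sides. It cannot be moved.
- rest_green: Fixed lens rest with a green pad: the home of the green lens. White square base 84 x 84 mm, flat pad 76 x 76 mm without a rim; the pad's top is 18 mm above the table. Origin: centre of the underside, on the table; z up, x and y along its sides. It cannot be moved.
- rest_blue: Fixed lens rest with a blue pad: the home of the blue lens. White square base 84 x 84 mm, flat pad 76 x 76 mm without a rim; the pad's top is 18 mm above the table. Origin: centre of the underside, on the table; z up, x and y along its sides. It cannot be moved.
- rest_spare: Fixed lens rest with a black pad: the spare one, belonging to no lens and empty at the start. White square base 84 x 84 mm, flat pad 76 x 76 mm without a rim; the pad's top is 18 mm above the table. Origin: centre of the underside, on the table; z up, x and y along its sides. It cannot be moved.
Mind the look-alikes: they are no part of the job. Leave any pink look-alike of the lens_yellow alone.

How it is judged:
By the outcome, as a careful person would: the job done as asked, in the order asked, and still so for the second after the job is handed in, with the robot touching nothing.
It also fails if it takes over 128 s, if anything falls off the work surface, if the arm or the gripper's body presses on something with over 40 N, if the wrist force passes 120 N, or if a joint passes its speed limit or range.

ROBOT

A 6-joint arm with a two-finger parallel gripper is mounted at the origin on the work surface. World frame = base frame: x ahead of the robot, y to its left, z up, the work surface at z = 0. Lengths are in mm, angles in rad, forces in N, time in s.
With the tool pointing down it reaches from about 350 to 975 mm from the base axis. Payload 7.1 kg.
Tool frame: the origin (TCP) lies at the very end of the fingers, on their centre line; the grasp point (between the pads) lies 19 mm behind it; z points along the fingers, y is the line along which they close (so a half turn about z gives the same grasp; the last joint's range is limited). The gripper opens to 88 mm and grips with 3 to 60 N. Pads are 20 mm wide; open, the fingers measure 115 mm over their backs; the gripper's body (75 mm by 178 mm) begins 61 mm behind the grasp point.
Start: joints at [1.244, 0.423, 1.63, -0, 1.089, -0.019], TCP at [189.32, 595.62, 222.675] pointing down, gripper open.
Joint ranges: [-3, 3], [-0.9, 2.11], [0.09, 2.58], [-1.31, 4.45], [0.11, 2.69], [-2.54, 2.54]. Speed limits (rad/s): [2.39, 2.39, 3.01, 3.14, 3.14, 3.14].

INTERFACE

Orientations are given as a rotation vector (axis times angle).
In Python, from workcell import sensors, imaging, close_job gives the robot as it stands. The module is installed in compiled form; this text tells all that it offers.
- The arm moves only by the tool servo_tool, never from a script. Its argument "steps" is a list of rows, each a list of 3 entries, a list of its own where there are three numbers: the shift along the world's x, y, z in m, then the turn, a rotation vector about the world's x, y, z in degrees, then the opening, from -1 (shut) to 1 (fully open). A call has exactly 8 rows; each row shifts and turns the commanded pose from where the row before left it; what a row does not reach is not made up. A row lasts 1/12 s, in which the tool goes at most 41.7 mm and 7.16 degrees, less where a joint would pass 70% of its speed; a pose out of reach is approached as far as the arm can. A call is refused whole if a number of a shift passes 0.0417 or a number of a turn 7.16, either way. A call with a gripper value outside its range is refused whole. The fingers move at their own pace and stop on an object; the grip force is fixed at half the most. Time passes only in rows, so rows that do not move let the fingers close, or fill a call up. It gives the time, the measured TCP pose, the force, the opening and the grip force at its end, in the units of the state.
- sensors.get_obs(): the state, without advancing time (a new reading comes with each control period).
- imaging.get_image(name): name is "scene" or "side" or "wrist"; returns a dict with "color" (400x640x3 uint8, blue, green, red), "range_z" (400x640 float32, mm along the optical axis (not along the pixel's ray), 0 where there is no reading), "vertical_fov" (degrees; the focal length in pixels is half the picture's height over the tangent of half this angle, whatever the lens; pixels are square), "cx", "cy" (the principal point, pixels), "k1" (the pictures are not rectified: a ray, as slopes to the right and down, at radius r is drawn at 1 + k1 r^2 times it, then the intrinsics apply), "rvec" (rotation vector, rad) and "tvec" (3), from world to camera coordinates, as OpenCV has them; the wrist camera has in their place "tool_from_camera" (4x4, takes a point from camera to tool coordinates, whose origin is the TCP and whose axes are the flange's). Camera axes: x right, y down, z forward; pixel columns grow to the right and rows downward; lengths in mm; the calibration is good to about 2 mm. A picture is of the moment at which its call begins: read the wrist's pose just before it.
- close_job(): hands the job in; it is judged then, once.
The state is a dict: "t": time; "qpos": joint angles; "qvel": joint speeds; "joint_torque": joint torques, N m; "ee_pos": TCP position; "orientation": TCP orientation; "ft_force": force on the tool from outside, world axes, zero at the start; "moment": the same for the moment, N m; "width": finger opening in mm; "grasp_force": force on a finger pad.
Only numpy, scipy, OpenCV 4.12 (cv2) and the standard library are available. Lean on these libraries where they do the work, as an engineer would, in place of code of your own. Each camera call takes 0.05 s, during which the arm holds its last target. There are 200 camera calls.

## Working session

There is one attempt and no reset: what is moved stays moved. The work goes in short steps, Python scripts to look and compute and a tool call to move; the robot and the scene stay as the last step left them, time stands still between calls to the robot, and variables do not carry over. Pictures are saved under pics/ and viewed, at most 14 in all, crops included, and the job is handed in when it is done.

Besides the shell and the picture viewer there is one more tool, called after "Call:" by a JSON object that holds its "method" and its "body", one argument or row to a line. servo_tool: Moves the arm, as the interface text tells. Its arguments: {"type":"object","properties":{"steps":{"type":"array"}},"required":["steps"]}

```bash
mkdir -p pics
cat > h.py <<'E'
import numpy as np, cv2
from workcell import sensors, imaging
def save(name,fn):
    im=imaging.get_image(name); cv2.imwrite('pics/'+fn,im['color']); np.save('pics/'+fn+'.npy',im,allow_pickle=True); return im
def load(fn): return np.load('pics/'+fn+'.npy',allow_pickle=True).item()
def ray(im,uv):
    f=200/np.tan(np.radians(im['vertical_fov'])/2)
    K=np.array([[f,0,im['cx']],[0,f,im['cy']],[0,0,1.]])
    n=cv2.undistortPoints(np.array(uv,float).reshape(-1,1,2),K,np.array([im['k1'],0,0,0.])).reshape(-1,2)
    R=cv2.Rodrigues(np.array(im['rvec'],float))[0]; t=np.array(im['tvec'],float).ravel()
    return -R.T@t, np.c_[n,np.ones(len(n))]@R
def onplane(im,uv,z):
    o,d=ray(im,uv); return o+d*((z-o[2])/d[:,2])[:,None]
E
python3 - <<'E'
from h import *
print(sensors.get_obs())
for n in ('scene','side'):
    im=save(n,n+'0.png'); print(n,im['vertical_fov'],im['k1'],ray(im,[[320,200]]))
E
```

```text
{'t': 0.0, 'qpos': array([ 1.24399439e+00,  4.23832746e-01,  1.63069654e+00,  1.91827653e-05,
        1.08858695e+00, -1.90004662e-02]), 'qvel': array([ 3.66097639e-04,  3.24498985e-03, -5.85651448e-04, -2.86930699e-05,
       -3.68319656e-04,  1.35083689e-03]), 'joint_torque': array([ 3.11809608e-04, -5.44614172e+01, -2.73673028e+01,  6.45739236e-02,
        2.27622892e-02, -1.52394064e-04]), 'ee_pos': array([189.14397893, 595.10630983, 221.90417888]), 'orientation': array([-4.81557999e-01, -3.10418246e+00,  2.35275016e-03]), 'ft_force': array([ 0.10284192, -0.52534928, -0.52270257]), 'moment': array([-0.03759604,  0.01576504, -0.01815677]), 'grasp_force': 0.0, 'width': 88.02205501827939}
scene 55.52417130488411 -0.023406136095338766 (array([ 856.69095234, -414.50219566,  644.58557999]), array([[-0.43650915,  0.45197189, -0.7780623 ]]))
side 56.692195294985886 -0.07884924459304674 (array([206.27489067, 397.44842586, 582.3312713 ]), array([[ 0.36178913, -0.58499039, -0.72592289]]))
```

View pics/scene0.png

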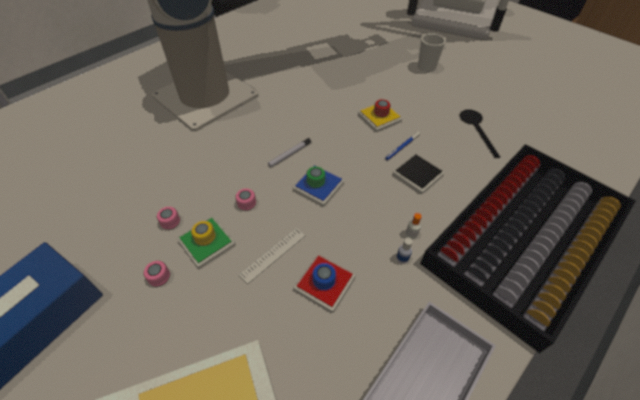

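View pics/side0.png

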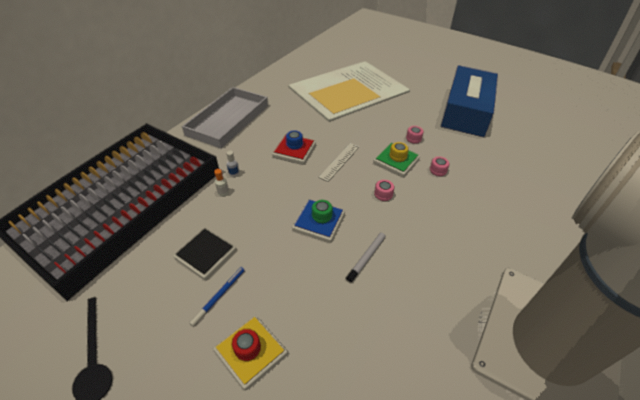

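Scene view: red lens on the yellow rest (382,107), green on blue (316,176), yellow on green (203,232), blue on red (324,274). The black spare rest is empty (418,172).

Possible mix-ups:
- The pink rings at (168,216), (246,198) and (156,272) resemble the yellow lens. They stand on the table, so they are decoys.
- The orange and blue bottle caps at (416,218) and (404,250), the black tray at right and the yellow sheet below are not lenses or rests.

My choice is the four ringed lenses standing on the pads.

```bash
cat > m.py <<'E'
from h import *
HUE={'red':[(0,8),(172,180)],'yellow':[(18,32)],'green':[(45,80)],'blue':[(105,125)]}
def cmask(hsv,c):
    if c=='black': m=(hsv[...,2]<60).astype(np.uint8)*255
    else: m=sum(cv2.inRange(hsv,(a,120,50),(b,255,255)) for a,b in HUE[c])
    return m
def cloud(im):
    v,u=np.mgrid[:400,:640]; o,d=ray(im,np.c_[u.ravel(),v.ravel()])
    return (o+d*im['range_z'].ravel()[:,None]).reshape(400,640,3)
def rest(im,c,uv):
    """pad centre & angle: blob of the colour around uv, hull cast onto z=18"""
    m=cmask(cv2.cvtColor(im['color'],cv2.COLOR_BGR2HSV),c)
    w=np.zeros_like(m); cv2.circle(w,uv,45,255,-1); m&=w
    cs=max(cv2.findContours(m,0,cv2.CHAIN_APPROX_NONE)[0],key=cv2.contourArea)
    p=onplane(im,cs.reshape(-1,2),18)[:,:2].astype(np.float32)
    return cv2.minAreaRect(p)
def lens(im,P,c,uv):
    m=cmask(cv2.cvtColor(im['color'],cv2.COLOR_BGR2HSV),c)
    w=np.zeros_like(m); cv2.circle(w,uv,24,255,-1)
    q=P[(w>0)&(P[...,2]>42)&(P[...,2]<60)]
    (x,y),r=cv2.minEnclosingCircle(q[:,:2].astype(np.float32))
    return np.round([x,y,r,np.median(q[:,2]),len(q)],1), q[:,:2].mean(0).round(1)
E
python3 - <<'E'
from m import *
L={'scene':dict(yellow=(382,107),blue=(316,176),green=(203,232),red=(324,274),black=(418,172)),
   'side':dict(yellow=(246,344),blue=(321,211),green=(399,151),red=(294,140),black=(206,252))}
on=dict(yellow='red',blue='green',green='yellow',red='blue')
big=[]
for n in L:
    im=load(n+'0.png');P=cloud(im)
    for c,uv in L[n].items():
        r=rest(im,c,uv); print(n,c,np.round(r[0],1),np.round(r[1],1),round(r[2],1), *(lens(im,P,on[c],uv) if c in on else ()))
        if n=='scene': 
            u,v=uv; big.append(cv2.resize(im['color'][v-30:v+30,u-35:u+35],None,fx=3.7,fy=3.7))
big.append(big[0]*0)
cv2.imwrite('pics/crop.png',np.vstack([np.hstack(big[:3]),np.hstack(big[3:])]))
E
```

```text
scene yellow [412.7 266.9] [76.4 75.8] 75.6 [414.6 266.9  21.9  47.7 150. ] [417.3 264.9]
scene blue [467.1 -17.3] [71.  70.6] 10.2 [461.4 -20.9  20.9  49.3 241. ] [463.8 -23.6]
scene green [ 413.2 -279.6] [71.1 70.7] 85.1 [ 410.2 -277.5   20.6   49.   314. ] [ 413.1 -278. ]
scene red [ 640.6 -177.2] [74.4 75.2] 12.8 [ 640.8 -180.1   21.    49.4  421. ] [ 642.2 -182. ]
scene black [603.7 167.2] [72.4 70.8] 88.5
side yellow [410.8 266.4] [75.8 76.1] 75.8 [412.8 268.3  21.2  48.5 610. ] [411.1 269.4]
side blue [464.8 -15.8] [72.3 73.3] 10.0 [460.5 -19.4  20.9  48.1 283. ] [459.1 -17.5]
side green [ 410.9 -278. ] [72.5 72.2] 85.6 [ 408.6 -276.7   20.8   48.3  183. ] [ 407.4 -273.6]
side red [ 638.8 -176.7] [75.2 75.9] 13.0 [ 639.6 -179.3   20.9   48.5  168. ] [ 638.1 -176.5]
side black [600.6 168.7] [73.2 74.2] 88.0
```

View pics/crop.png

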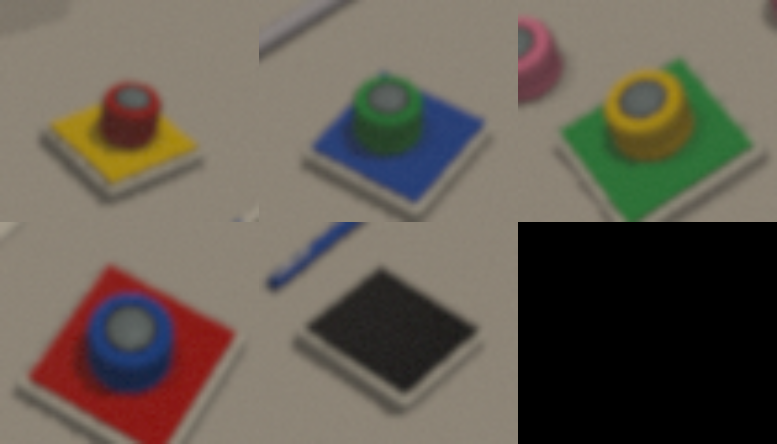

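The crops confirm the four lenses on the wrong pads, with the spare empty and a pink decoy near the green rest. Before moving I'll check the pink clearances.

Run:
```python
from m import *
im=load('side0.png');P=cloud(im)
for n,pts in (('scene',[(168,216),(246,198),(156,272)]),('side',[(415,133),(384,188),(440,165),(230,160),(222,182)])):
    im=load(n+'0.png'); print(n,onplane(im,pts,30)[:,:2].round(0).tolist())
```

```text
scene [[322.0, -303.0], [398.0, -162.0], [418.0, -387.0]]
side [[405.0, -374.0], [386.0, -152.0], [310.0, -291.0], [722.0, -42.0], [687.0, 22.0]]
```

Call:
{"method": "servo_tool", "body": {
  "steps": [
    [[0.028,-0.041,0],[0,0,0],1],
    [[0.028,-0.041,0],[0,0,0],1],
    [[0.028,-0.041,0],[0,0,0],1],
    [[0.028,-0.041,0],[0,0,0],1],
    [[0.028,-0.041,0],[0,0,0],1],
    [[0.028,-0.041,0],[0,0,0],1],
    [[0.028,-0.041,0],[0,0,0],1],
    [[0.028,-0.041,0],[0,0,0],1]
  ]
}}

```text
t: 0.77
ee_pos: [377.8, 318.4, 222.6]
orientation: [-0.481, -3.104, 0.0]
ft_force: [0.5, 0.2, -0.7]
width: 87.7
grasp_force: 0.0
```

Call:
{"method": "servo_tool", "body": {
  "steps": [
    [[0.018,-0.0255,0],[0,0,0],1],
    [[0.018,-0.0255,0],[0,0,0],1],
    [[0,0,-0.033],[0,0,0],1],
    [[0,0,-0.033],[0,0,0],1],
    [[0,0,-0.033],[0,0,0],1],
    [[0,0,-0.025],[0,0,0],1],
    [[0,0,-0.015],[0,0,0],1],
    [[0,0,0],[0,0,0],1]
  ]
}}

```text
t: 1.43
ee_pos: [411.1, 267.9, 80.5]
orientation: [-0.481, -3.1, 0.007]
ft_force: [-0.5, -0.2, 0.3]
width: 87.8
grasp_force: 0.0
```

Call:
{"method": "servo_tool", "body": {
  "steps": [
    [[0.002,0,-0.02],[0,0,0],1],
    [[0,0,-0.02],[0,0,0],1],
    [[0,0,-0.01],[0,0,0],1],
    [[0,0,-0.005],[0,0,0],1],
    [[0,0,0],[0,0,0],1],
    [[0,0,0],[0,0,0],1],
    [[0,0,0],[0,0,0],1],
    [[0,0,0],[0,0,0],1]
  ]
}}

```text
t: 2.1
ee_pos: [415.9, 269.7, 29.6]
orientation: [0.481, 3.103, 0.002]
ft_force: [0.6, -0.0, 0.3]
width: 87.6
grasp_force: 0.0
```

Run:
```python
from h import *
o=sensors.get_obs();print(o['ee_pos'],o['ft_force']);save('side','side1.png')
```

```text
[415.85732972 269.71890132  29.61171796] [ 0.61789167 -0.03511913  0.28124735]
```

View pics/side1.png

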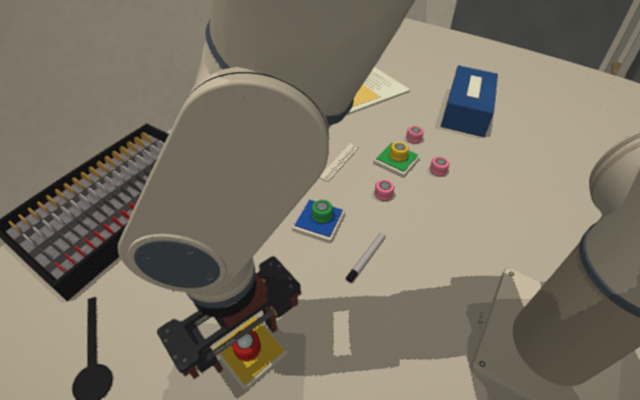

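Side view: the gripper straddles the red lens at (246,344), with both fingers clear of it. I'll lower a little and close.

Call:
{"method": "servo_tool", "body": {
  "steps": [
    [[-0.001,0,-0.004],[0,0,0],1],
    [[0,0,0],[0,0,0],-1],
    [[0,0,0],[0,0,0],-1],
    [[0,0,0],[0,0,0],-1],
    [[0,0,0],[0,0,0],-1],
    [[0,0,0],[0,0,0],-1],
    [[0,0,0],[0,0,0],-1],
    [[0,0,0],[0,0,0],-1]
  ]
}}

```text
t: 2.82
ee_pos: [414.3, 269.4, 24.7]
orientation: [0.481, 3.104, 0.0]
ft_force: [-1.0, 0.7, 0.4]
width: 44.6
grasp_force: 0.0
```

Call:
{"method": "servo_tool", "body": {
  "steps": [
    [[0,0,0],[0,0,0],-1],
    [[0,0,0],[0,0,0],-1],
    [[0,0,0],[0,0,0],-1],
    [[0,0,0],[0,0,0],-1],
    [[0,0,0],[0,0,0],-1],
    [[0,0,0],[0,0,0],-1],
    [[0,0,0],[0,0,0],-1],
    [[0,0,0],[0,0,0],-1]
  ]
}}

```text
t: 3.48
ee_pos: [414.3, 269.3, 24.7]
orientation: [-0.482, -3.104, 0.0]
ft_force: [0.7, 0.1, -0.6]
width: 41.6
grasp_force: 30.0
```

Call:
{"method": "servo_tool", "body": {
  "steps": [
    [[0,0,0.01],[0,0,0],-1],
    [[0,0,0.025],[0,0,0],-1],
    [[0,0,0.025],[0,0,0],-1],
    [[0.02,-0.011,0],[0,0,0],-1],
    [[0.035,-0.019,0],[0,0,0],-1],
    [[0.035,-0.019,0],[0,0,0],-1],
    [[0.035,-0.019,0],[0,0,0],-1],
    [[0.035,-0.019,0],[0,0,0],-1]
  ]
}}

```text
t: 4.15
ee_pos: [575.8, 181.4, 85.7]
orientation: [0.481, 3.104, 0.0]
ft_force: [0.0, 0.4, -1.0]
width: 41.2
grasp_force: 30.0
```

Call:
{"method": "servo_tool", "body": {
  "steps": [
    [[0.018,-0.009,0],[0,0,0],-1],
    [[0.01,-0.005,0],[0,0,0],-1],
    [[0,0,-0.01],[0,0,0],-1],
    [[0,0,-0.02],[0,0,0],-1],
    [[0,0,-0.01],[0,0,0],-1],
    [[0,0,0],[0,0,0],-1],
    [[0,0,0],[0,0,0],-1],
    [[0,0,0],[0,0,0],-1]
  ]
}}

```text
t: 4.82
ee_pos: [601.8, 169.0, 45.0]
orientation: [-0.48, -3.104, 0.0]
ft_force: [0.7, 0.8, -1.3]
width: 41.3
grasp_force: 30.0
```

Call:
{"method": "servo_tool", "body": {
  "steps": [
    [[0,0,-0.008],[0,0,0],-1],
    [[0,0,-0.006],[0,0,0],-1],
    [[0,0,-0.003],[0,0,0],-1],
    [[0,0,-0.002],[0,0,0],-1],
    [[0,0,0],[0,0,0],-1],
    [[0,0,0],[0,0,0],-1],
    [[0,0,0],[0,0,0],-1],
    [[0,0,0],[0,0,0],-1]
  ]
}}

```text
t: 5.48
ee_pos: [602.5, 168.4, 25.9]
orientation: [0.482, 3.104, 0.0]
ft_force: [0.3, -0.4, -1.4]
width: 41.3
grasp_force: 30.0
```

Call:
{"method": "servo_tool", "body": {
  "steps": [
    [[0,0,-0.001],[0,0,0],-1],
    [[0,0,-0.0005],[0,0,0],-1],
    [[0,0,0],[0,0,0],-1],
    [[0,0,0],[0,0,0],-1],
    [[0,0,0],[0,0,0],-1],
    [[0,0,0],[0,0,0],-1],
    [[0,0,0],[0,0,0],-1],
    [[0,0,0],[0,0,0],-1]
  ]
}}

```text
t: 6.15
ee_pos: [602.6, 168.4, 24.7]
orientation: [0.481, 3.104, 0.0]
ft_force: [-1.9, 0.4, 5.8]
width: 41.8
grasp_force: 30.0
```

Call:
{"method": "servo_tool", "body": {
  "steps": [
    [[0,0,0],[0,0,0],1],
    [[0,0,0],[0,0,0],1],
    [[0,0,0],[0,0,0],1],
    [[0,0,0],[0,0,0],1],
    [[0,0,0],[0,0,0],1],
    [[0,0,0],[0,0,0],1],
    [[0,0,0],[0,0,0],1],
    [[0,0,0],[0,0,0],1]
  ]
}}

```text
t: 6.82
ee_pos: [602.3, 168.4, 24.1]
orientation: [-0.482, -3.104, 0.0]
ft_force: [0.1, 0.2, 0.2]
width: 87.0
grasp_force: 0.0
```

Call:
{"method": "servo_tool", "body": {
  "steps": [
    [[0,0,0.02],[0,0,0],1],
    [[0,0,0.03],[0,0,0],1],
    [[0,0,0.03],[0,0,0],1],
    [[0,0,0.03],[0,0,0],1],
    [[-0.014,-0.033,0],[0,0,0],1],
    [[-0.014,-0.033,0],[0,0,0],1],
    [[-0.014,-0.033,0],[0,0,0],1],
    [[-0.014,-0.033,0],[0,0,0],1]
  ]
}}

```text
t: 7.48
ee_pos: [545.6, 35.3, 134.5]
orientation: [0.48, 3.104, 0.0]
ft_force: [0.8, -0.1, -0.5]
width: 88.1
grasp_force: 0.0
```

Call:
{"method": "servo_tool", "body": {
  "steps": [
    [[-0.015,-0.035,0],[0,0,0],1],
    [[-0.015,-0.035,0],[0,0,0],1],
    [[-0.015,-0.035,0],[0,0,0],1],
    [[-0.015,-0.035,0],[0,0,0],1],
    [[-0.015,-0.035,0],[0,0,0],1],
    [[-0.015,-0.035,0],[0,0,0],1],
    [[-0.015,-0.035,0],[0,0,0],1],
    [[-0.015,-0.035,0],[0,0,0],1]
  ]
}}

```text
t: 8.15
ee_pos: [425.3, -245.2, 134.4]
orientation: [0.481, 3.104, -0.0]
ft_force: [0.1, -0.2, -0.3]
width: 87.7
grasp_force: 0.0
```

Call:
{"method": "servo_tool", "body": {
  "steps": [
    [[-0.008,-0.016,0],[0,0,0],1],
    [[-0.008,-0.016,0],[0,0,0],1],
    [[0,0,-0.02],[0,0,0],1],
    [[0,0,-0.025],[0,0,0],1],
    [[0,0,-0.015],[0,0,0],1],
    [[0,0,0],[0,0,0],1],
    [[0,0,0],[0,0,0],1],
    [[0,0,0],[0,0,0],1]
  ]
}}

```text
t: 8.82
ee_pos: [410.8, -275.9, 74.9]
orientation: [0.481, 3.104, -0.001]
ft_force: [0.2, -0.5, 0.1]
width: 87.9
grasp_force: 0.0
```

Run:
```python
from h import *
print(sensors.get_obs()['ee_pos']);save('scene','scene1.png')
```

```text
[ 410.79726177 -275.88780446   74.88364648]
```

View pics/scene1.png

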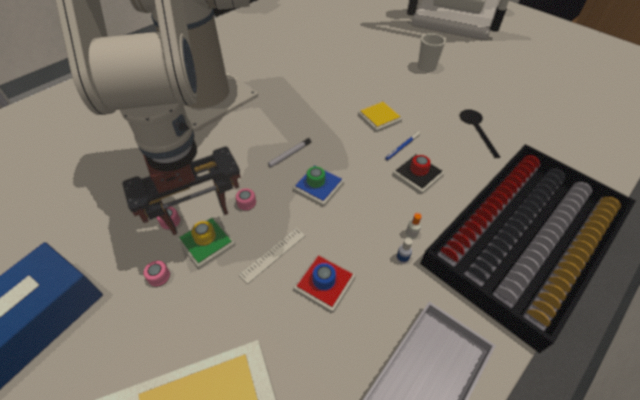

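Scene view: the red lens stands on the black spare (421,164), and the gripper is above the yellow lens (203,230) with clear space to the pink rings at (246,198) and (156,272).

Call:
{"method": "servo_tool", "body": {
  "steps": [
    [[-0.001,-0.001,-0.015],[0,0,0],1],
    [[0,0,-0.015],[0,0,0],1],
    [[0,0,-0.012],[0,0,0],1],
    [[0,0,-0.006],[0,0,0],1],
    [[0,0,-0.002],[0,0,0],1],
    [[0,0,0],[0,0,0],1],
    [[0,0,0],[0,0,0],-1],
    [[0,0,0],[0,0,0],-1]
  ]
}}

```text
t: 9.53
ee_pos: [409.8, -277.0, 25.0]
orientation: [0.481, 3.103, -0.001]
ft_force: [-0.5, -0.6, 0.8]
width: 78.0
grasp_force: 0.0
```

Call:
{"method": "servo_tool", "body": {
  "steps": [
    [[0,0,0],[0,0,0],-1],
    [[0,0,0],[0,0,0],-1],
    [[0,0,0],[0,0,0],-1],
    [[0,0,0],[0,0,0],-1],
    [[0,0,0],[0,0,0],-1],
    [[0,0,0],[0,0,0],-1],
    [[0,0,0],[0,0,0],-1],
    [[0,0,0],[0,0,0],-1]
  ]
}}

```text
t: 10.2
ee_pos: [409.4, -276.7, 24.2]
orientation: [0.482, 3.104, -0.0]
ft_force: [0.2, -0.7, 1.6]
width: 41.8
grasp_force: 30.0
```

Run:
```python
from m import *
im=load('scene1.png'); print('red on spare',lens(im,cloud(im),'red',(419,170)))
print('yellow rest',rest(im,'yellow',(380,115)))
```

```text
red on spare (array([603.2, 167.1,  21.2,  47.9, 221. ]), array([605. , 164.9]))
yellow rest ((412.5924987792969, 266.87823486328125), (76.30201721191406, 75.89046478271484), 75.55457305908203)
```

Call:
{"method": "servo_tool", "body": {
  "steps": [
    [[0,0,0.01],[0,0,0],-1],
    [[0,0,0.03],[0,0,0],-1],
    [[0,0,0.03],[0,0,0],-1],
    [[0,0.02,0],[0,0,0],-1],
    [[0,0.035,0],[0,0,0],-1],
    [[0,0.035,0],[0,0,0],-1],
    [[0,0.035,0],[0,0,0],-1],
    [[0,0.035,0],[0,0,0],-1]
  ]
}}

```text
t: 10.87
ee_pos: [409.0, -115.3, 94.8]
orientation: [0.483, 3.104, -0.0]
ft_force: [-0.3, 0.2, -1.0]
width: 41.5
grasp_force: 30.0
```

Call:
{"method": "servo_tool", "body": {
  "steps": [
    [[0,0.035,0],[0,0,0],-1],
    [[0,0.035,0],[0,0,0],-1],
    [[0,0.035,0],[0,0,0],-1],
    [[0,0.035,0],[0,0,0],-1],
    [[0,0.035,0],[0,0,0],-1],
    [[0,0.035,0],[0,0,0],-1],
    [[0,0.035,0],[0,0,0],-1],
    [[0,0.035,0],[0,0,0],-1]
  ]
}}

```text
t: 11.53
ee_pos: [408.9, 165.2, 94.8]
orientation: [0.481, 3.104, 0.0]
ft_force: [0.0, 0.0, -1.4]
width: 41.7
grasp_force: 30.0
```

Call:
{"method": "servo_tool", "body": {
  "steps": [
    [[0,0.035,0],[0,0,0],-1],
    [[0,0.03,0],[0,0,0],-1],
    [[0,0.02,0],[0,0,0],-1],
    [[0,0,0],[0,0,0],-1],
    [[0,0,0],[0,0,0],-1],
    [[0,0,0],[0,0,0],-1],
    [[0,0,0],[0,0,0],-1],
    [[0,0,0],[0,0,0],-1]
  ]
}}

```text
t: 12.2
ee_pos: [409.2, 247.2, 94.2]
orientation: [-0.484, -3.104, 0.001]
ft_force: [0.6, -0.8, 0.1]
width: 41.6
grasp_force: 30.0
```

Call:
{"method": "servo_tool", "body": {
  "steps": [
    [[0.0025,0.0195,0],[0,0,0],-1],
    [[0,0,-0.02],[0,0,0],-1],
    [[0,0,-0.02],[0,0,0],-1],
    [[0,0,-0.015],[0,0,0],-1],
    [[0,0,-0.008],[0,0,0],-1],
    [[0,0,-0.004],[0,0,0],-1],
    [[0,0,0],[0,0,0],-1],
    [[0,0,0],[0,0,0],-1]
  ]
}}

```text
t: 12.87
ee_pos: [412.1, 267.7, 27.5]
orientation: [0.482, 3.104, 0.0]
ft_force: [-0.2, -0.4, -0.8]
width: 41.2
grasp_force: 30.0
```

Call:
{"method": "servo_tool", "body": {
  "steps": [
    [[0,0,-0.001],[0,0,0],-1],
    [[0,0,-0.001],[0,0,0],-1],
    [[0,0,0],[0,0,0],-1],
    [[0,0,0],[0,0,0],-1],
    [[0,0,0],[0,0,0],-1],
    [[0,0,0],[0,0,0],-1],
    [[0,0,0],[0,0,0],-1],
    [[0,0,0],[0,0,0],-1]
  ]
}}

```text
t: 13.53
ee_pos: [411.8, 267.9, 25.2]
orientation: [0.481, 3.104, 0.0]
ft_force: [0.2, -1.3, -0.2]
width: 41.2
grasp_force: 30.0
```

Call:
{"method": "servo_tool", "body": {
  "steps": [
    [[0,-0.001,-0.001],[0,0,0],-1],
    [[0,0,0],[0,0,0],-1],
    [[0,0,0],[0,0,0],-1],
    [[0,0,0],[0,0,0],-1],
    [[0,0,0],[0,0,0],-1],
    [[0,0,0],[0,0,0],-1],
    [[0,0,0],[0,0,0],-1],
    [[0,0,0],[0,0,0],-1]
  ]
}}

```text
t: 14.2
ee_pos: [412.0, 267.0, 24.2]
orientation: [0.482, 3.104, 0.0]
ft_force: [0.1, 2.6, 1.5]
width: 41.6
grasp_force: 30.0
```

Call:
{"method": "servo_tool", "body": {
  "steps": [
    [[0,0,0],[0,0,0],1],
    [[0,0,0],[0,0,0],1],
    [[0,0,0],[0,0,0],1],
    [[0,0,0],[0,0,0],1],
    [[0,0,0],[0,0,0],1],
    [[0,0,0],[0,0,0],1],
    [[0,0,0],[0,0,0],1],
    [[0,0,0],[0,0,0],1]
  ]
}}

```text
t: 14.87
ee_pos: [411.8, 266.8, 24.2]
orientation: [-0.482, -3.104, 0.0]
ft_force: [0.1, -0.5, -0.1]
width: 87.5
grasp_force: 0.0
```

Call:
{"method": "servo_tool", "body": {
  "steps": [
    [[0,0,0.02],[0,0,0],1],
    [[0,0,0.03],[0,0,0],1],
    [[0,0,0.03],[0,0,0],1],
    [[0.006,-0.035,0],[0,0,0],1],
    [[0.006,-0.035,0],[0,0,0],1],
    [[0.006,-0.035,0],[0,0,0],1],
    [[0.006,-0.035,0],[0,0,0],1],
    [[0.006,-0.035,0],[0,0,0],1]
  ]
}}

```text
t: 15.53
ee_pos: [441.8, 90.4, 104.4]
orientation: [0.48, 3.104, 0.0]
ft_force: [0.2, -0.2, -0.9]
width: 87.9
grasp_force: 0.0
```

Call:
{"method": "servo_tool", "body": {
  "steps": [
    [[0.006,-0.035,0],[0,0,0],1],
    [[0.006,-0.035,0],[0,0,0],1],
    [[0.007,-0.03,0],[0,0,0],1],
    [[0,-0.012,0],[0,0,0],1],
    [[0,0,-0.01],[0,0,0],1],
    [[0,0,-0.01],[0,0,0],1],
    [[0,0,0],[0,0,0],1],
    [[0,0,0],[0,0,0],1]
  ]
}}

```text
t: 16.2
ee_pos: [459.7, -19.1, 83.1]
orientation: [-0.479, -3.102, 0.0]
ft_force: [-0.6, 1.3, -0.2]
width: 87.7
grasp_force: 0.0
```

Call:
{"method": "servo_tool", "body": {
  "steps": [
    [[0.001,-0.001,-0.02],[0,0,0],1],
    [[0,0,-0.02],[0,0,0],1],
    [[0,0,-0.012],[0,0,0],1],
    [[0,0,-0.006],[0,0,0],1],
    [[0,0,-0.002],[0,0,0],1],
    [[0,0,0],[0,0,0],1],
    [[0,0,0],[0,0,0],-1],
    [[0,0,0],[0,0,0],-1]
  ]
}}

```text
t: 16.87
ee_pos: [462.4, -21.0, 24.9]
orientation: [0.481, 3.103, 0.0]
ft_force: [0.1, -0.2, 0.3]
width: 78.0
grasp_force: 0.0
```

Call:
{"method": "servo_tool", "body": {
  "steps": [
    [[0,0,0],[0,0,0],-1],
    [[0,0,0],[0,0,0],-1],
    [[0,0,0],[0,0,0],-1],
    [[0,0,0],[0,0,0],-1],
    [[0,0,0],[0,0,0],-1],
    [[0,0,0],[0,0,0],-1],
    [[0,0,0],[0,0,0],-1],
    [[0,0,0],[0,0,0],-1]
  ]
}}

```text
t: 17.53
ee_pos: [461.9, -21.2, 24.3]
orientation: [0.482, 3.104, -0.0]
ft_force: [-0.2, -0.2, 2.3]
width: 41.5
grasp_force: 30.0
```

Call:
{"method": "servo_tool", "body": {
  "steps": [
    [[0,0,0.01],[0,0,0],-1],
    [[0,0,0.03],[0,0,0],-1],
    [[0,0,0.03],[0,0,0],-1],
    [[-0.0065,-0.034,0],[0,0,0],-1],
    [[-0.0065,-0.034,0],[0,0,0],-1],
    [[-0.0065,-0.034,0],[0,0,0],-1],
    [[-0.0065,-0.034,0],[0,0,0],-1],
    [[-0.0065,-0.034,0],[0,0,0],-1]
  ]
}}

```text
t: 18.2
ee_pos: [428.8, -192.6, 95.0]
orientation: [0.481, 3.104, -0.0]
ft_force: [0.3, -0.1, -0.3]
width: 41.3
grasp_force: 30.0
```

Call:
{"method": "servo_tool", "body": {
  "steps": [
    [[-0.0065,-0.034,0],[0,0,0],-1],
    [[-0.0065,-0.034,0],[0,0,0],-1],
    [[-0.0035,-0.02,0],[0,0,0],-1],
    [[0,0,-0.02],[0,0,0],-1],
    [[0,0,-0.02],[0,0,0],-1],
    [[0,0,-0.01],[0,0,0],-1],
    [[0,0,0],[0,0,0],-1],
    [[0,0,0],[0,0,0],-1]
  ]
}}

```text
t: 18.87
ee_pos: [412.6, -278.7, 44.2]
orientation: [-0.481, -3.103, -0.001]
ft_force: [-0.5, 0.4, 0.0]
width: 41.6
grasp_force: 30.0
```

Gripped at 24.3, so contact is at about that height.

Call:
{"method": "servo_tool", "body": {
  "steps": [
    [[0,0,-0.008],[0,0,0],-1],
    [[0,0,-0.006],[0,0,0],-1],
    [[0,0,-0.003],[0,0,0],-1],
    [[0,0,-0.001],[0,0,0],-1],
    [[0,0,-0.001],[0,0,0],-1],
    [[0,0,0],[0,0,0],-1],
    [[0,0,0],[0,0,0],-1],
    [[0,0,0],[0,0,0],-1]
  ]
}}

```text
t: 19.53
ee_pos: [412.9, -279.2, 25.4]
orientation: [0.481, 3.104, -0.0]
ft_force: [0.2, -1.3, -0.8]
width: 41.6
grasp_force: 30.0
```

Call:
{"method": "servo_tool", "body": {
  "steps": [
    [[0,0,-0.001],[0,0,0],-1],
    [[0,0,0],[0,0,0],-1],
    [[0,0,0],[0,0,0],-1],
    [[0,0,0],[0,0,0],-1],
    [[0,0,0],[0,0,0],-1],
    [[0,0,0],[0,0,0],-1],
    [[0,0,0],[0,0,0],-1],
    [[0,0,0],[0,0,0],-1]
  ]
}}

```text
t: 20.2
ee_pos: [413.0, -279.3, 24.3]
orientation: [0.482, 3.104, -0.0]
ft_force: [0.1, 0.0, 1.6]
width: 41.7
grasp_force: 30.0
```

Call:
{"method": "servo_tool", "body": {
  "steps": [
    [[0,0,0],[0,0,0],1],
    [[0,0,0],[0,0,0],1],
    [[0,0,0],[0,0,0],1],
    [[0,0,0],[0,0,0],1],
    [[0,0,0],[0,0,0],1],
    [[0,0,0],[0,0,0],1],
    [[0,0,0],[0,0,0],1],
    [[0,0,0],[0,0,0],1]
  ]
}}

```text
t: 20.87
ee_pos: [412.8, -279.2, 24.2]
orientation: [-0.482, -3.104, -0.0]
ft_force: [0.3, 0.2, 0.1]
width: 87.3
grasp_force: 0.0
```

Call:
{"method": "servo_tool", "body": {
  "steps": [
    [[0,0,0.02],[0,0,0],1],
    [[0,0,0.03],[0,0,0],1],
    [[0,0,0.03],[0,0,0],1],
    [[0.032,0.014,0],[0,0,0],1],
    [[0.032,0.014,0],[0,0,0],1],
    [[0.032,0.014,0],[0,0,0],1],
    [[0.032,0.014,0],[0,0,0],1],
    [[0.032,0.014,0],[0,0,0],1]
  ]
}}

```text
t: 21.53
ee_pos: [574.1, -208.3, 104.4]
orientation: [0.482, 3.104, -0.0]
ft_force: [0.1, -1.8, -0.0]
width: 87.5
grasp_force: 0.0
```

Call:
{"method": "servo_tool", "body": {
  "steps": [
    [[0.032,0.014,0],[0,0,0],1],
    [[0.025,0.011,0],[0,0,0],1],
    [[0.01,0.005,0],[0,0,0],1],
    [[0,0,-0.01],[0,0,0],1],
    [[0,0,-0.01],[0,0,0],1],
    [[0,0,0],[0,0,0],1],
    [[0,0,0],[0,0,0],1],
    [[0,0,0],[0,0,0],1]
  ]
}}

```text
t: 22.2
ee_pos: [638.4, -179.9, 83.8]
orientation: [-0.483, -3.103, -0.0]
ft_force: [0.7, 0.9, 0.1]
width: 88.3
grasp_force: 0.0
```

Call:
{"method": "servo_tool", "body": {
  "steps": [
    [[0.001,0,-0.02],[0,0,0],1],
    [[0,0,-0.02],[0,0,0],1],
    [[0,0,-0.012],[0,0,0],1],
    [[0,0,-0.006],[0,0,0],1],
    [[0,0,-0.002],[0,0,0],1],
    [[0,0,0],[0,0,0],1],
    [[0,0,0],[0,0,0],-1],
    [[0,0,0],[0,0,0],-1]
  ]
}}

```text
t: 22.87
ee_pos: [641.5, -179.4, 25.2]
orientation: [0.481, 3.103, -0.0]
ft_force: [-0.5, 0.7, 0.2]
width: 78.0
grasp_force: 0.0
```

Call:
{"method": "servo_tool", "body": {
  "steps": [
    [[0,0,0],[0,0,0],-1],
    [[0,0,0],[0,0,0],-1],
    [[0,0,0],[0,0,0],-1],
    [[0,0,0],[0,0,0],-1],
    [[0,0,0],[0,0,0],-1],
    [[0,0,0],[0,0,0],-1],
    [[0,0,0],[0,0,0],-1],
    [[0,0,0],[0,0,0],-1]
  ]
}}

```text
t: 23.53
ee_pos: [640.8, -179.2, 24.3]
orientation: [0.482, 3.104, -0.0]
ft_force: [0.2, -0.1, 1.0]
width: 41.6
grasp_force: 30.0
```

Call:
{"method": "servo_tool", "body": {
  "steps": [
    [[0,0,0.01],[0,0,0],-1],
    [[0,0,0.03],[0,0,0],-1],
    [[0,0,0.03],[0,0,0],-1],
    [[-0.026,0.024,0],[0,0,0],-1],
    [[-0.026,0.024,0],[0,0,0],-1],
    [[-0.026,0.024,0],[0,0,0],-1],
    [[-0.026,0.024,0],[0,0,0],-1],
    [[-0.026,0.024,0],[0,0,0],-1]
  ]
}}

```text
t: 24.2
ee_pos: [509.5, -58.2, 94.8]
orientation: [0.482, 3.104, 0.0]
ft_force: [-0.1, 0.5, -0.9]
width: 41.4
grasp_force: 30.0
```

Call:
{"method": "servo_tool", "body": {
  "steps": [
    [[-0.026,0.024,0],[0,0,0],-1],
    [[-0.018,0.0187,0],[0,0,0],-1],
    [[0,0,-0.01],[0,0,0],-1],
    [[0,0,-0.02],[0,0,0],-1],
    [[0,0,-0.015],[0,0,0],-1],
    [[0,0,-0.005],[0,0,0],-1],
    [[0,0,0],[0,0,0],-1],
    [[0,0,0],[0,0,0],-1]
  ]
}}

```text
t: 24.87
ee_pos: [467.2, -16.7, 44.4]
orientation: [-0.482, -3.104, 0.0]
ft_force: [-0.1, 0.2, -0.5]
width: 41.1
grasp_force: 30.0
```

Call:
{"method": "servo_tool", "body": {
  "steps": [
    [[-0.0005,0,-0.008],[0,0,0],-1],
    [[0,0,-0.006],[0,0,0],-1],
    [[0,0,-0.003],[0,0,0],-1],
    [[0,0,-0.001],[0,0,0],-1],
    [[0,0,-0.001],[0,0,0],-1],
    [[0,0,0],[0,0,0],-1],
    [[0,0,0],[0,0,0],-1],
    [[0,0,0],[0,0,0],-1]
  ]
}}

```text
t: 25.53
ee_pos: [466.4, -16.4, 25.3]
orientation: [0.481, 3.104, 0.0]
ft_force: [0.0, 0.9, 0.0]
width: 41.7
grasp_force: 30.0
```

Call:
{"method": "servo_tool", "body": {
  "steps": [
    [[0,0,-0.001],[0,0,0],-1],
    [[0,0,0],[0,0,0],-1],
    [[0,0,0],[0,0,0],-1],
    [[0,0,0],[0,0,0],-1],
    [[0,0,0],[0,0,0],-1],
    [[0,0,0],[0,0,0],-1],
    [[0,0,0],[0,0,0],-1],
    [[0,0,0],[0,0,0],-1]
  ]
}}

```text
t: 26.2
ee_pos: [466.4, -16.5, 24.2]
orientation: [0.482, 3.104, 0.0]
ft_force: [1.5, 0.2, 1.4]
width: 41.5
grasp_force: 30.0
```

Call:
{"method": "servo_tool", "body": {
  "steps": [
    [[0,0,0],[0,0,0],1],
    [[0,0,0],[0,0,0],1],
    [[0,0,0],[0,0,0],1],
    [[0,0,0],[0,0,0],1],
    [[0,0,0],[0,0,0],1],
    [[0,0,0],[0,0,0],1],
    [[0,0,0],[0,0,0],1],
    [[0,0,0],[0,0,0],1]
  ]
}}

```text
t: 26.87
ee_pos: [466.3, -16.5, 24.2]
orientation: [0.482, 3.104, -0.0]
ft_force: [-0.5, 0.9, 0.7]
width: 87.2
grasp_force: 0.0
```

Call:
{"method": "servo_tool", "body": {
  "steps": [
    [[0,0,0.02],[0,0,0],1],
    [[0,0,0.03],[0,0,0],1],
    [[0,0,0.03],[0,0,0],1],
    [[0.02,0.027,0],[0,0,0],1],
    [[0.02,0.027,0],[0,0,0],1],
    [[0.02,0.027,0],[0,0,0],1],
    [[0.02,0.027,0],[0,0,0],1],
    [[0.02,0.027,0],[0,0,0],1]
  ]
}}

```text
t: 27.53
ee_pos: [567.0, 119.9, 104.4]
orientation: [0.482, 3.104, 0.0]
ft_force: [0.6, -0.7, 0.3]
width: 87.8
grasp_force: 0.0
```

Call:
{"method": "servo_tool", "body": {
  "steps": [
    [[0.02,0.027,0],[0,0,0],1],
    [[0.016,0.022,0],[0,0,0],1],
    [[0,0,-0.01],[0,0,0],1],
    [[0,0,-0.01],[0,0,0],1],
    [[0,0,0],[0,0,0],1],
    [[0,0,0],[0,0,0],1],
    [[0,0,0],[0,0,0],1],
    [[0,0,0],[0,0,0],1]
  ]
}}

```text
t: 28.2
ee_pos: [602.1, 166.7, 84.5]
orientation: [-0.483, -3.104, 0.0]
ft_force: [0.2, -0.4, 0.3]
width: 87.8
grasp_force: 0.0
```

Call:
{"method": "servo_tool", "body": {
  "steps": [
    [[0.0005,0.001,-0.02],[0,0,0],1],
    [[0,0,-0.02],[0,0,0],1],
    [[0,0,-0.012],[0,0,0],1],
    [[0,0,-0.006],[0,0,0],1],
    [[0,0,-0.002],[0,0,0],1],
    [[0,0,0],[0,0,0],1],
    [[0,0,0],[0,0,0],-1],
    [[0,0,0],[0,0,0],-1]
  ]
}}

```text
t: 28.87
ee_pos: [603.5, 168.7, 25.1]
orientation: [0.481, 3.103, 0.001]
ft_force: [0.2, -0.1, -0.1]
width: 78.0
grasp_force: 0.0
```

Call:
{"method": "servo_tool", "body": {
  "steps": [
    [[0,0,0],[0,0,0],-1],
    [[0,0,0],[0,0,0],-1],
    [[0,0,0],[0,0,0],-1],
    [[0,0,0],[0,0,0],-1],
    [[0,0,0],[0,0,0],-1],
    [[0,0,0],[0,0,0],-1],
    [[0,0,0],[0,0,0],-1],
    [[0,0,0],[0,0,0],-1]
  ]
}}

```text
t: 29.53
ee_pos: [602.8, 168.6, 24.3]
orientation: [0.482, 3.104, 0.0]
ft_force: [0.2, 0.7, 1.2]
width: 41.4
grasp_force: 30.0
```

Call:
{"method": "servo_tool", "body": {
  "steps": [
    [[0,0,0.01],[0,0,0],-1],
    [[0,0,0.035],[0,0,0],-1],
    [[0,0,0.035],[0,0,0],-1],
    [[0.004,-0.02,0.01],[0,0,0],-1],
    [[0.004,-0.036,0],[0,0,0],-1],
    [[0.004,-0.036,0],[0,0,0],-1],
    [[0.004,-0.036,0],[0,0,0],-1],
    [[0.004,-0.036,0],[0,0,0],-1]
  ]
}}

```text
t: 30.2
ee_pos: [622.8, 3.2, 115.1]
orientation: [0.48, 3.104, 0.0]
ft_force: [0.6, -0.1, -1.0]
width: 41.8
grasp_force: 30.0
```

Call:
{"method": "servo_tool", "body": {
  "steps": [
    [[0.004,-0.036,0],[0,0,0],-1],
    [[0.004,-0.036,0],[0,0,0],-1],
    [[0.004,-0.036,0],[0,0,0],-1],
    [[0.004,-0.036,0],[0,0,0],-1],
    [[0.001,-0.025,0],[0,0,0],-1],
    [[0,-0.0125,0],[0,0,0],-1],
    [[0,0,-0.01],[0,0,0],-1],
    [[0,0,0],[0,0,0],-1]
  ]
}}

```text
t: 30.87
ee_pos: [638.5, -176.3, 102.5]
orientation: [-0.483, -3.102, -0.001]
ft_force: [-1.3, -0.0, -0.6]
width: 41.6
grasp_force: 30.0
```

Call:
{"method": "servo_tool", "body": {
  "steps": [
    [[0,0,-0.02],[0,0,0],-1],
    [[0,0,-0.02],[0,0,0],-1],
    [[0,0,-0.015],[0,0,0],-1],
    [[0,0,-0.005],[0,0,0],-1],
    [[0,0,0],[0,0,0],-1],
    [[0,0,0],[0,0,0],-1],
    [[0,0,0],[0,0,0],-1],
    [[0,0,0],[0,0,0],-1]
  ]
}}

```text
t: 31.53
ee_pos: [640.6, -177.0, 45.3]
orientation: [0.481, 3.103, -0.0]
ft_force: [-0.1, -0.3, -0.5]
width: 41.0
grasp_force: 30.0
```

Call:
{"method": "servo_tool", "body": {
  "steps": [
    [[-0.0005,0,-0.008],[0,0,0],-1],
    [[0,0,-0.006],[0,0,0],-1],
    [[0,0,-0.003],[0,0,0],-1],
    [[0,0,-0.001],[0,0,0],-1],
    [[0,0,-0.001],[0,0,0],-1],
    [[0,0,0],[0,0,0],-1],
    [[0,0,0],[0,0,0],-1],
    [[0,0,0],[0,0,0],-1]
  ]
}}

```text
t: 32.2
ee_pos: [639.5, -177.0, 25.3]
orientation: [0.482, 3.104, -0.0]
ft_force: [0.3, -0.3, -1.4]
width: 41.5
grasp_force: 30.0
```

Call:
{"method": "servo_tool", "body": {
  "steps": [
    [[0,0,-0.001],[0,0,0],-1],
    [[0,0,0],[0,0,0],-1],
    [[0,0,0],[0,0,0],-1],
    [[0,0,0],[0,0,0],-1],
    [[0,0,0],[0,0,0],-1],
    [[0,0,0],[0,0,0],-1],
    [[0,0,0],[0,0,0],-1],
    [[0,0,0],[0,0,0],-1]
  ]
}}

```text
t: 32.87
ee_pos: [639.4, -177.0, 24.3]
orientation: [0.482, 3.104, -0.0]
ft_force: [0.2, 0.7, -0.1]
width: 41.3
grasp_force: 30.0
```

Call:
{"method": "servo_tool", "body": {
  "steps": [
    [[0,0,-0.0005],[0,0,0],-1],
    [[0,0,0],[0,0,0],-1],
    [[0,0,0],[0,0,0],-1],
    [[0,0,0],[0,0,0],-1],
    [[0,0,0],[0,0,0],-1],
    [[0,0,0],[0,0,0],-1],
    [[0,0,0],[0,0,0],-1],
    [[0,0,0],[0,0,0],-1]
  ]
}}

```text
t: 33.53
ee_pos: [639.4, -177.0, 24.3]
orientation: [0.481, 3.104, -0.0]
ft_force: [-1.2, 0.7, 6.0]
width: 41.3
grasp_force: 30.0
```

Call:
{"method": "servo_tool", "body": {
  "steps": [
    [[0,0,0],[0,0,0],1],
    [[0,0,0],[0,0,0],1],
    [[0,0,0],[0,0,0],1],
    [[0,0,0],[0,0,0],1],
    [[0,0,0],[0,0,0],1],
    [[0,0,0],[0,0,0],1],
    [[0,0,0],[0,0,0],1],
    [[0,0,0],[0,0,0],1]
  ]
}}

```text
t: 34.2
ee_pos: [639.3, -177.0, 23.6]
orientation: [-0.482, -3.104, -0.0]
ft_force: [-0.1, -0.1, -0.4]
width: 87.2
grasp_force: 0.0
```

Call:
{"method": "servo_tool", "body": {
  "steps": [
    [[0,0,0.02],[0,0,0],1],
    [[0,0,0.035],[0,0,0],1],
    [[0,0,0.035],[0,0,0],1],
    [[0,0,0.035],[0,0,0],1],
    [[0,0,0.035],[0,0,0],1],
    [[0,0,0.035],[0,0,0],1],
    [[0,0,0.035],[0,0,0],1],
    [[0,0,0],[0,0,0],1]
  ]
}}

```text
t: 34.87
ee_pos: [642.9, -178.0, 262.0]
orientation: [0.48, 3.092, -0.003]
ft_force: [0.5, -0.1, 0.2]
width: 87.5
grasp_force: 0.0
```

Call:
{"method": "servo_tool", "body": {
  "steps": [
    [[-0.005,0.04,0],[0,0,0],1],
    [[-0.005,0.04,0],[0,0,0],1],
    [[-0.005,0.04,0],[0,0,0],1],
    [[-0.005,0.04,0],[0,0,0],1],
    [[-0.005,0.04,0],[0,0,0],1],
    [[-0.005,0.04,0],[0,0,0],1],
    [[-0.005,0.04,0],[0,0,0],1],
    [[-0.005,0.04,0],[0,0,0],1]
  ]
}}

```text
t: 35.53
ee_pos: [598.6, 144.8, 253.4]
orientation: [-0.482, -3.104, 0.0]
ft_force: [0.3, -0.1, -0.3]
width: 87.9
grasp_force: 0.0
```

Call:
{"method": "servo_tool", "body": {
  "steps": [
    [[-0.01,0.04,0],[0,0,0],1],
    [[-0.01,0.04,0],[0,0,0],1],
    [[-0.01,0.04,0],[0,0,0],1],
    [[-0.01,0.04,0],[0,0,0],1],
    [[-0.01,0.04,0],[0,0,0],1],
    [[-0.01,0.04,0],[0,0,0],1],
    [[-0.01,0.03,0],[0,0,0],1],
    [[0,0,0],[0,0,0],1]
  ]
}}

```text
t: 36.2
ee_pos: [526.9, 418.3, 253.0]
orientation: [-0.474, -3.105, -0.002]
ft_force: [-0.5, -0.6, 0.9]
width: 88.0
grasp_force: 0.0
```

Run:
```python
from m import *
L={'scene':dict(yellow=(382,107),blue=(316,176),green=(203,232),red=(324,274)),
   'side':dict(blue=(321,211),green=(399,151),red=(294,140),yellow=(246,344))}
print(sensors.get_obs()['ee_pos'])
for n in L:
    im=save(n,n+'2.png');P=cloud(im)
    for c,uv in L[n].items():
        try: print(n,c,lens(im,P,c,uv)[0])
        except Exception as e: print(n,c,'hidden')
```

```text
[526.94987863 418.30959789 253.01394916]
scene yellow [414.2 266.   21.4  48.3 148. ]
scene blue [467.2 -16.7  20.7  49.4 245. ]
scene green [ 413.8 -277.9   20.    49.1  315. ]
scene red [ 638.  -176.3   21.2   49.4  414. ]
side blue [466.5 -16.   21.6  48.3 286. ]
side green [ 411.8 -278.3   21.3   48.4  184. ]
side red [ 638.5 -175.    22.7   48.4  175. ]
side yellow [411.8 266.8  21.   48.6 608. ]
```

View pics/scene2.png

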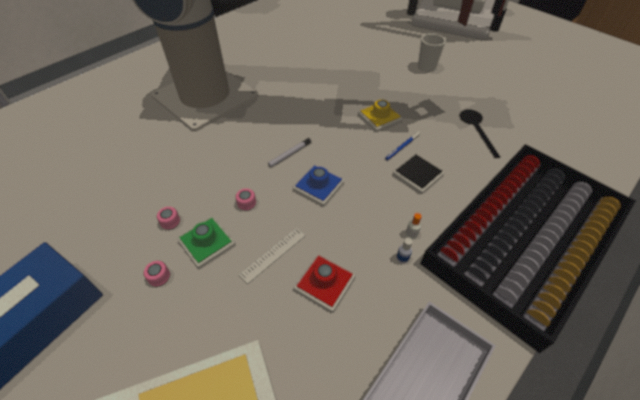

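The picture shows each lens upright on its own colour: yellow (382,107), blue (318,177), green (203,233), red (324,273). The spare is empty (418,172), and the pink rings haven't moved. All four measured centres are within 2 mm of their pad centres, so I'm handing in.

```bash
python3 -c "
from workcell import close_job; print(close_job())"
```

```text
the job is handed in; nothing more can be done
None
```

All four lenses stand upright on the rests of their own colours, each within about 2 mm of the middle by the cameras; the spare rest is empty, the pink look-alikes are untouched, and the job is handed in at about 36 s.

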